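# Gauge a riser tube and push it into the filter lid

## Robot

A 7-joint arm with a two-finger parallel gripper is mounted at the origin on the work surface. World frame = base frame: x ahead of the robot, y to its left, z up, the work surface at z = 0. Lengths are in mm, angles in rad, forces in N, time in s.
With the tool pointing down it reaches from about 400 to 875 mm from the base axis. Payload 6.5 kg.
Tool frame: the origin (TCP) lies midway between the tips of the shut fingers; the grasp point (between the pads) lies 19 mm behind it; z points along the fingers, y is the direction in which the jaws open and shut (so a half turn about z gives the same grasp; the last joint's range is limited). The gripper opens to 88 mm and grips with 3 to 60 N. Pads are 18 mm wide; open, the fingers measure 123 mm over their backs; the gripper's body (75 mm by 187 mm) begins 45 mm behind the grasp point.
Start: joints at [-1.267, 0.536, -0.004, 1.538, 0.003, 1.067, -0.071], TCP at [234.923, 606.054, 238.716] pointing down, gripper open.
Joint ranges: [-2.7, 2.7], [-0.37, 2.16], [-1.27, 1.26], [0.24, 2.4], [-1.31, 4.45], [0.19, 1.91], [-2.76, 2.76]. Speed limits (rad/s): [2.39, 2.39, 3.14, 3.14, 3.14, 3.14, 3.14].

## Interface

Orientations are given as a rotation vector (axis times angle).
In Python, from cell import state, camera, calibration, close_job, recognise gives the robot as it stands. The module is installed in compiled form; this text tells all that it offers.
- The arm moves only by the tool arm_command, never from a script. Its argument "series" is one flat list of numbers, 4 for each row, row after row: the shift along the tool's x, y, z in mm, then the turn about the tool's z in rad. In form: [tx, ty, tz, spin, tx, ty, tz, spin, ...]. A call has 1 to 20 rows; each row is the pose to reach, as a shift and turn from the pose measured when the call began, along the tool's axes at that moment; what a row does not reach only later rows make up. A row lasts 1/8 s, in which the tool goes at most 62.5 mm and 10.7 degrees, less where a joint would pass 70% of its speed; a pose out of reach is approached as far as the arm can. A call with a gripper value outside its range is refused whole. "gripper" is the finger opening in mm, from 0 to 88.1, set as the call begins (left out, the last holds). The fingers move at their own pace and stop on an object; "grip_force" is the grip in N (left out, the last holds). Time passes only in rows, so rows that repeat a pose let the fingers close. It gives the time, the measured TCP pose, the force and the opening at its end, in the units of the state.
- state(): the state, without advancing time (a new reading comes with each control period).
- camera(name): name is "side" or "top" or "wrist"; returns (picture, depth): 384x512x3 uint8, red, green, blue; 384x512 float32, mm along the optical axis (not along the pixel's ray), 0 where there is no reading.
- calibration(name): a dict with "K" (3x3 intrinsics, pixels), "rvec" (rotation vector, rad) and "tvec" (3), from world to camera coordinates, as OpenCV has them. Camera axes: x right, y down, z forward; pixel columns grow to the right and rows downward; lengths in mm; the calibration is good to about 2 mm. A picture is of the moment at which its call begins: read the wrist's pose just before it. calibration takes no time and is no camera call; for the wrist camera it gives the pose at the moment of the call.
- close_job(): hands the job in, once; it reports no verdict.
Trained networks look in the newest picture that a camera, given by its name, has taken for a name from the list of things; names that differ only in an ending like _2 or _b are one class to them, and where a whole thing is asked for, a point or a joint stands for the part that bears it (a point fixed in the world has none). Each returns a list of dicts, best first, with "score" (0 to 1); they miss things now and then, are a little off and sometimes report something else, mostly with a low value. They report only what shows in the picture. A call takes as long as a camera call.
- recognise(camera, thing): "extent" ([left, top, right, bottom] in pixels, round what is visible of it).
The state is a dict: "time_s": time; "joint_positions": joint angles; "qvel": joint speeds; "joint_efforts": joint torques, N m; "tcp_pos": TCP position; "orientation": TCP orientation; "wrist_force": force on the tool from outside, world axes, zero at the start; "moment": the same for the moment, N m; "finger_gap": finger opening in mm.
Only numpy, scipy, OpenCV 4.12 (cv2) and the standard library are available. Lean on these libraries where they do the work, as an engineer would, in place of code of your own. Each camera call takes 0.05 s, during which the arm holds its last target.

## Task

Take the tallest of the three rigid tubes from the stock tray and check its diameter: keeping it upright with its lower end down between the jaws, push it all the way through the go gauge (the one with the long jaws) from its flared side, then set it before the flared side of the no-go gauge (short jaws) and press it gently into the gap, holding it there for about half a second; the gap must stop it. Then push the same end straight down into the push-in port on the round filter lid, past the spring grip until it is fully home, and let go. Do not force the gauges, and leave the other tubes and loose things where they are.

Things in the scene. Friction and masses are not known exactly. Their poses are not given: they have to be found in the camera images.
- tube: the tube to gauge: rigid white plastic, 22 mm outside diameter, 160 mm tall, 40 to 85 g, standing upright in one of the tray's three cells. Origin: centre of its lower end; z runs up its axis
- tray: grey open tray, fixed, 70 x 180 mm, 30 mm high, floor 5 mm thick, with three cells in a row along its y axis (pitch 58 mm), a tube standing in each. Origin: centre of its underside
- go_gauge: go gauge, steel, fixed. Origin: underside centre of its 100 x 84 x 8 mm base plate. Two upright jaws reach 50 mm above the bench; the gap runs along x, centred on y = 0. Push the tube towards +x, its lower end just above the plate. Gap 25 mm wide, long jaws from x = -18 to 18 mm, flared at 40 degrees to 45 mm at x = -30 mm. The tube passes freely; through when its axis is 30 to 90 mm past the origin, still low
- nogo_gauge: no-go gauge, steel, fixed. Origin: underside centre of its 100 x 84 x 8 mm base plate. Two upright jaws reach 50 mm above the bench; the gap runs along x, centred on y = 0. Push the tube towards +x, its lower end just above the plate. Gap 18 mm, short jaws from x = -7 to 7 mm, flared at 45 degrees to 40 mm at x = -18 mm. Stops the tube with its axis at x = -13 mm; 6 to 10 N is right, over 30 N is forcing
- lid: round black filter lid, fixed, 160 mm diameter, 12 mm thick. Origin: centre of its underside. The push-in port stands on it at x = -30 mm, y = 0; a white elbow pipe 34 to 42 mm thick and 150 mm tall above the bench stands at x = +35 mm, y = 0 and turns off towards +x
- port_mouth (a point): centre of the rim of the white push-in port on the lid, 60 mm above the bench; the outside of the port is 46 mm in diameter, its mouth tapers from 40 mm to the 25 mm bore 10 mm below the rim
- port_seat (a point): centre of the seat at the bottom of the port, 44 mm straight below the rim. A spring grip (four steel balls) about 26 mm below the rim must be pushed past; that takes roughly 8 to 18 N, and the tube is home when its lower end is on the seat
- thin_tube: bystander: white tube 16 mm in diameter, 120 mm tall, in another cell of the tray. Origin: centre of its lower end
- fat_tube: bystander: white tube 28 mm in diameter, 145 mm tall, in another cell of the tray. Origin: centre of its lower end
- bottle: bystander: amber bottle, 52 mm in diameter, 115 mm tall. Origin: centre of its underside
- coupling: bystander: white pipe coupling (open ring) 42 mm in diameter, 45 mm tall. Origin: centre of its underside
- knob_nut: bystander: black clamping knob 48 mm in diameter, 34 mm tall. Origin: centre of its underside
- pump: bystander: small grey ribbed pump, 62 x 50 mm, 90 mm tall with its spout. Origin: centre of its underside
- jar: bystander: whitish jar with a black lid, 68 mm in diameter, 85 mm tall. Origin: centre of its underside
- driver: bystander: screwdriver with a black handle, 170 mm long, lying on the bench along its x axis. Origin: underside, mid-length

How it is judged (in metres and radians):
On the way, in this order (a step that is already met when the one before it is completed fails the run):
1. the tube's lower end stands before the flared mouth of the go gauge, upright (x of tube in the frame of go_gauge between -0.1 and -0.02 m and y of tube in the frame of go_gauge between -0.02 and 0.02 m and z of tube in the frame of go_gauge between 0 and 0.036 m and angle between tube's own z axis and vertical below 0.12 rad), for 0.02 s.
2. the tube is midway through the go gap, upright (x of tube in the frame of go_gauge between -0.012 and 0.012 m and y of tube in the frame of go_gauge between -0.006 and 0.006 m and z of tube in the frame of go_gauge between 0 and 0.036 m and angle between tube's own z axis and vertical below 0.12 rad), for 0.02 s.
3. the tube has come out of the far side of the go gap, still low and upright (x of tube in the frame of go_gauge between 0.029 and 0.09 m and y of tube in the frame of go_gauge between -0.02 and 0.02 m and z of tube in the frame of go_gauge between 0 and 0.036 m and angle between tube's own z axis and vertical below 0.12 rad), for 0.02 s.
4. the tube is pressed into the mouth of the no-go gap (over 1.5 N) and stopped there, for 0.2 s (x of tube in the frame of nogo_gauge between -0.022 and -0.007 m and y of tube in the frame of nogo_gauge between -0.005 and 0.005 m and z of tube in the frame of nogo_gauge between 0 and 0.036 m and angle between tube's own z axis and vertical below 0.12 rad and contact force between tube and nogo_gauge above 1.5 N), for 0.2 s.
At the end, for the whole second after the job is handed in: The tube stands upright (within 7 degrees) in the port, its lower end within 4 mm of the seat, past the spring grip, at rest and released; the other tubes and loose things are within 30 mm of where they were (horizontal distance between tube and port_seat below 0.004 m and z of tube in the frame of port_seat between -0.003 and 0.004 m and angle between tube's own z axis and vertical below 0.12 rad and linear speed of tube below 0.02 m/s and distance of each of thin_tube, fat_tube, bottle, coupling, knob_nut, pump, jar, driver from where it was at the start of the episode below 0.03 m); the robot touches nothing.
It fails at once if a gauge is forced (more than 30 N between the tube and a gauge) (contact force between tube and go_gauge above 30 N or contact force between tube and nogo_gauge above 30 N).
It fails at once if another tube or loose thing is moved more than 30 mm (distance of any of thin_tube, fat_tube, bottle, coupling, knob_nut, pump, jar, driver from where it was at the start of the episode above 0.03 m).
It also fails if it takes over 72 s, if anything falls off the work surface, if the arm or the gripper's body presses on something with over 40 N, if the wrist force passes 120 N, or if a joint passes its speed limit or range.

## Working session

There is one attempt and no reset: what is moved stays moved. The work goes in short steps, Python scripts to look and compute and a tool call to move; the robot and the scene stay as the last step left them, time stands still between calls to the robot, and variables do not carry over. Pictures are saved under pics/ and viewed, and the job is handed in when it is done.

Besides the shell and the picture viewer there is one more tool, called after "Emit:" in YAML: its name, and indented under it one key for each argument. arm_command: Moves the arm, as the interface text tells. Its arguments: {"type":"object","properties":{"series":{"type":"array","items":{"type":"number"}},"gripper":{"type":"number"},"grip_force":{"type":"number"}},"required":["series"]}

```bash
mkdir -p pics; cat > h.py <<'E'
import numpy as np, cv2
from cell import state, camera, calibration, close_job, recognise
def cal(n):
    c=calibration(n);K=np.array(c["K"],float);R=cv2.Rodrigues(np.array(c["rvec"],float))[0];t=np.array(c["tvec"],float).reshape(3)
    return K,R,t
def cloud(n,depth,c=None):
    K,R,t=c or cal(n)
    v,u=np.mgrid[0:depth.shape[0],0:depth.shape[1]]
    z=depth.astype(float)
    P=np.stack([(u-K[0,2])/K[0,0]*z,(v-K[1,2])/K[1,1]*z,z],-1)
    W=(P-t)@R
    W[depth<=0]=np.nan
    return W
def proj(n,p,c=None):
    K,R,t=c or cal(n)
    q=(R@np.array(p,float)+t);q=K@q;return q[:2]/q[2]
E
python3 - <<'E'
from h import *
for n in ["side","top","wrist"]:
    c=cal(n);im,d=camera(n);np.savez(f"{n}0.npz",im=im,d=d,K=c[0],R=c[1],t=c[2])
    cv2.imwrite(f"pics/{n}0.png",im[:,:,::-1])
    print(n,"cam pos",-c[1].T@c[2])
print(state())
for n in ["side","top"]:
  for th in ["tube","tray","go_gauge","nogo_gauge","lid","thin_tube","fat_tube","bottle","coupling","knob_nut","pump","jar","driver"]:
    print(n,th,[(round(x["score"],2),[int(a) for a in x["extent"]]) for x in recognise(n,th)[:3]])
print(state()["time_s"])
E
```

```text
side cam pos [ 258.22662862 -680.70005316  678.59075916]
top cam pos [ 254.34530345  -24.72280259 1451.779367  ]
wrist cam pos [169.00375729 630.99872367 383.19118992]
{'time_s': 0.15, 'joint_positions': array([-1.26724784,  0.53700108, -0.00442331,  1.53862077,  0.00261543,
        1.06727836, -0.071199  ]), 'qvel': array([ 6.54604903e-04, -3.32032204e-03, -1.30104550e-03, -3.84973124e-03,
       -4.63571824e-04,  2.14665442e-04, -9.70852598e-05]), 'joint_efforts': array([-7.26591020e-05, -5.71332765e+01,  9.90944691e-01, -2.51826096e+01,
       -5.62311674e-02,  1.52437727e-02,  8.13132056e-05]), 'tcp_pos': array([234.75115603, 605.63779777, 238.04459099]), 'orientation': array([-5.77371370e-01, -3.08795721e+00,  2.03636971e-03]), 'wrist_force': array([ 0.03740448,  0.63980419, -0.86071261]), 'moment': array([-0.00813378, -0.02018369,  0.00955491]), 'finger_gap': 88.04448983161332}
side tube [(0.94, [261, 238, 272, 299])]
side tray [(0.87, [241, 273, 328, 361])]
side go_gauge [(0.83, [173, 130, 205, 156])]
side nogo_gauge [(0.89, [223, 163, 258, 190]), (0.26, [233, 179, 295, 270])]
[... 389 characters left out ...]
264, 296, 321]), (0.63, [340, 254, 379, 305])]
side driver [(0.58, [333, 189, 362, 201]), (0.46, [277, 264, 297, 320])]
top tube [(0.36, [321, 205, 381, 238])]
top tray [(0.93, [319, 207, 380, 238])]
top go_gauge [(0.98, [123, 207, 162, 247])]
top nogo_gauge [(0.55, [195, 179, 232, 217])]
top lid [(0.59, [259, 178, 314, 234])]
top thin_tube [(0.4, [366, 210, 380, 222])]
top fat_tube [(0.53, [348, 209, 365, 222])]
top bottle [(0.7, [239, 241, 256, 257])]
top coupling [(0.43, [175, 255, 190, 268])]
top knob_nut [(0.46, [299, 256, 314, 270])]
top pump [(0.88, [118, 159, 147, 185])]
top jar [(0.75, [339, 150, 364, 179])]
top driver [(0.7, [195, 180, 230, 218]), (0.64, [262, 108, 271, 159])]
1.45
```

View images.

```bash
python3 - <<'E'
import cv2
a=cv2.imread("pics/side0.png");b=cv2.imread("pics/top0.png")
cv2.imwrite("pics/side0c.png",cv2.resize(a[90:380,130:420],None,fx=2.05,fy=2.05,interpolation=cv2.INTER_CUBIC))
cv2.imwrite("pics/top0c.png",cv2.resize(b[90:290,100:400],None,fx=2.66,fy=2.66,interpolation=cv2.INTER_CUBIC))
E
```

```text
(no output)
```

View pics/side0c.png

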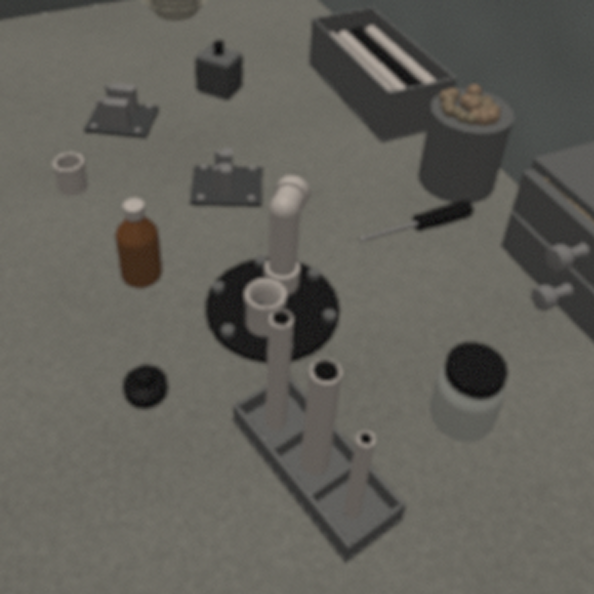

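View pics/top0c.png

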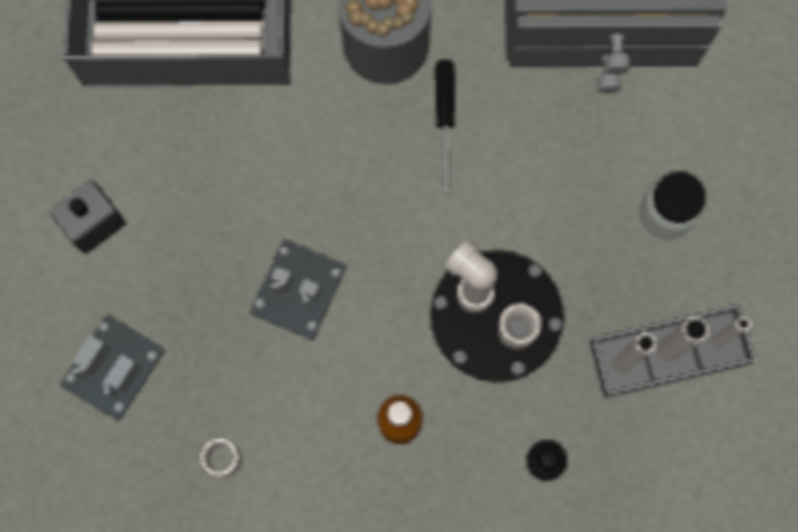

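View pics/wrist0.png

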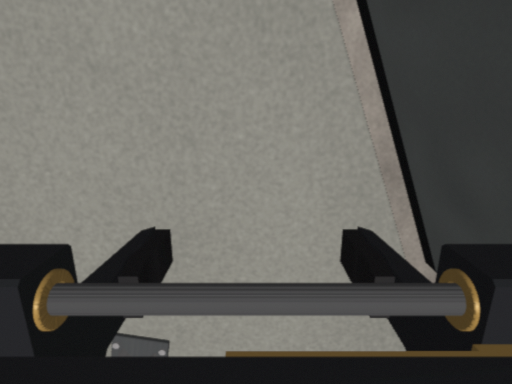

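```bash
python3 - <<'E'
from h import *
W={}
for n in ["top","side"]:
    f=np.load(n+"0.npz");W[n]=cloud(n,f["d"],(f["K"],f["R"],f["t"]))
for n,box in [("top",(319,205,385,240)),("side",(240,235,330,365))]:
    w=W[n][box[1]:box[3],box[0]:box[2]].reshape(-1,3)
    for lo,hi in [(155,175),(140,154),(115,130)]:
        q=w[(w[:,2]>lo)&(w[:,2]<hi)]; print(n,lo,len(q),q.min(0) if len(q) else'',q.max(0) if len(q) else'',np.nanmean(q,0))
def rect(w,name):
    r=cv2.minAreaRect(w[:,:2].astype(np.float32)); print(name,len(w),r)
t=W["top"]
def sub(b): return t[b[1]:b[3],b[0]:b[2]].reshape(-1,3)
w=sub((315,200,390,242));rect(w[(w[:,2]>24)&(w[:,2]<36)],"tray")
for nm,b in [("go",(118,200,168,252)),("nogo",(190,174,238,222))]:
    w=sub(b); print(np.nanpercentile(w[:,2],[1,10,30,50,70,90,99]).round())
    rect(w[(w[:,2]>4)&(w[:,2]<15)],nm+" plate"); j=w[(w[:,2]>40)&(w[:,2]<60)]; rect(j,nm+" jaw")
    k=cv2.kmeans(j[:,:2].astype(np.float32),2,None,(3,50,.1),5,cv2.KMEANS_PP_CENTERS)
    print(k[2], [cv2.minAreaRect(j[k[1][:,0]==i,:2].astype(np.float32)) for i in (0,1)])
w=sub((255,174,318,238));
p=w[(w[:,2]>52)&(w[:,2]<64)];rect(p,"port");print(p.mean(0))
w2=w[(w[:,2]>8)&(w[:,2]<20)];print("lid",cv2.minEnclosingCircle(w2[:,:2].astype(np.float32)))
p=w[(w[:,2]>100)];print("elbow",p.min(0),p.max(0))
E
```

```text
top 155 53 [ 449.31209268 -336.03010864  155.76265055] [ 469.96103554 -267.29588061  169.95241299] [ 459.15395553 -277.29774346  164.18840242]
top 140 87 [ 449.31584143 -347.88691054  140.83806908] [ 489.77602416 -267.05703595  153.62057659] [ 473.65186732 -327.01410616  148.75846924]
top 115 48 [ 448.95528212 -400.84196631  115.45892816] [ 493.95838971 -268.13605482  129.22320479] [ 476.18987164 -355.38460493  123.05216861]
side 155 124 [ 449.35707865 -287.95985299  155.18781999] [ 470.11980167 -265.52040923  168.87803421] [ 458.58717498 -279.60905592  164.69393728]
side 140 271 [ 448.95753697 -348.36273986  140.0276966 ] [ 490.53703312 -272.63331296  153.9626079 ] [ 471.35395361 -325.3905547   149.59481031]
side 115 221 [ 449.69630538 -400.39362099  115.21830287] [ 494.05230255 -275.17697393  129.90816352] [ 473.69157987 -349.17764748  123.24641683]
tray 283 ((473.6097412109375, -336.8717041015625), (70.42922973632812, 181.16168212890625), 13.011285781860352)
[-9. -5. -2.  0.  4. 13. 51.]
go plate 489 ((467.0813903808594, 319.1520690917969), (169.16978454589844, 143.0792694091797),
[... 509 characters left out ...]
), 0.16227556765079498)
nogo jaw 75 ((548.107421875, 106.61784362792969), (54.386131286621094, 25.235116958618164), 66.29313659667969)
[[543.16327  88.74059]
 [557.6273  121.74697]] [((541.1275634765625, 90.71672058105469), (18.450294494628906, 24.58973503112793), 62.40070724487305), ((555.0449829101562, 123.24754333496094), (17.834827423095703, 24.40831184387207), 69.18136596679688)]
port 107 ((518.0629272460938, -136.19223022460938), (96.968994140625, 43.288055419921875), 44.154388427734375)
[ 501.57641859 -151.8089621    57.4197172 ]
lid ((537.4699096679688, -143.81834411621094), 101.62297058105469)
elbow [ 524.70302585 -121.34659806  102.81424963] [577.87174789 -68.96345502 154.6529033 ]
```

```bash
cat >> h.py <<'E'
def toolR(s=None):
    s=s or state(); return cv2.Rodrigues(np.array(s["orientation"],float))[0]
def delta(p,ang=None):
    """shift in tool axes to bring TCP to p, spin to bring tool y to world angle ang(deg, mod 180)"""
    s=state();R=toolR(s);d=R.T@(np.array(p,float)-s["tcp_pos"])
    a=np.degrees(np.arctan2(R[1,1],R[0,1]))
    out=dict(shift=d.round(1),tooly=round(a,1),toolx=round(np.degrees(np.arctan2(R[1,0],R[0,0])),1),tcp=s["tcp_pos"].round(1),z=R[:,2].round(3),f=np.array(s["wrist_force"]).round(1),gap=round(s["finger_gap"],1),t=s["time_s"],j7=s["joint_positions"][6].round(2))
    if ang is not None:
        da=(ang-a+90)%180-90
        out["spin"]=-np.radians(da).round(4)
    return out
E
python3 - <<'E'
from h import *
f=np.load("wrist0.npz");print(f["K"],f["R"])
K,R,t=f["K"],f["R"],f["t"]
c=-R.T@t
for u,v in [(0,0),(511,0),(0,270),(511,270),(256,192),(256,270)]:
    r=R.T@np.linalg.inv(K)@[u,v,1]; print(u,v,(c-r*c[2]/r[2]).round())
d=delta([380,330,238],-30);print(d)
E
python3 - <<'E'
import cv2
b=cv2.imread("pics/top0.png")
cv2.imwrite("pics/top0g.png",cv2.resize(b[170:255,115:240],None,fx=6,fy=6,interpolation=cv2.INTER_CUBIC))
E
```

```text
[[307.3027124    0.         256.00188459]
 [  0.         307.3027124  191.6702166 ]
 [  0.           0.           1.        ]] [[ 0.36146087  0.93238582 -0.00165151]
 [ 0.89704301 -0.34727526  0.27333812]
 [ 0.25428306 -0.10028251 -0.9619166 ]]
0 0 [-36. 407.   0.]
511 0 [167. 932.   0.]
0 270 [247. 216.   0.]
511 270 [505. 882.   0.]
256 192 [271. 591.   0.]
256 270 [376. 550.   0.]
{'shift': array([-235. , -205. ,    0.7]), 'tooly': np.float64(68.8), 'toolx': np.float64(158.8), 'tcp': array([234.9, 606.1, 238.7]), 'z': array([ 0.,  0., -1.]), 'f': array([0.6, 0.1, 0.7]), 'gap': 88.4, 't': 1.45, 'j7': np.float64(-0.07), 'spin': np.float64(-1.417)}
```

View pics/top0g.png

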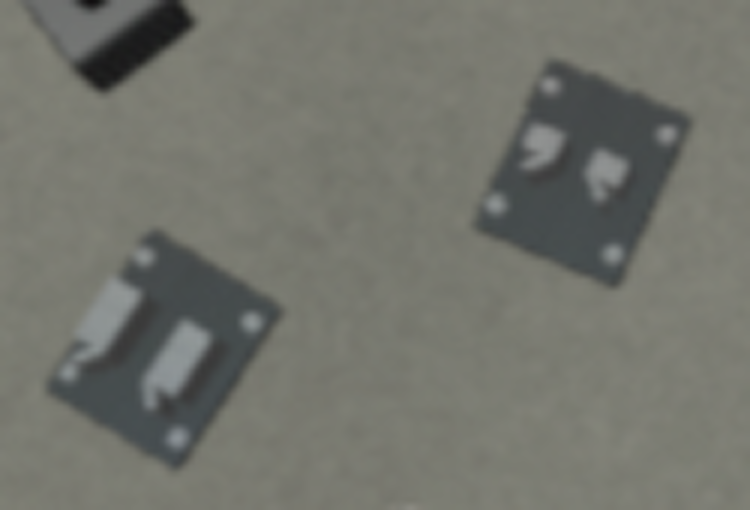

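Emit:
arm_command:
  series: [-60,-33,0,0,-120,-65,0,0,-180,-98,0,0,-240,-130,0,0,-290,-157,0,0,-325,-176,0,0,-339,-184,0,0,-339,-184,0,0,-339,-184,0,0]

```text
time_s: 2.58
tcp_pos: [483.0, 314.1, 238.7]
orientation: [-0.573, -3.088, -0.001]
wrist_force: [0.1, 0.4, -0.4]
finger_gap: 87.8
```

```bash
cat >> h.py <<'E'
def snap(tag,n="wrist"):
    c=cal(n);im,d=camera(n);np.savez(tag+".npz",im=im,d=d,K=c[0],R=c[1],t=c[2]);cv2.imwrite(f"pics/{tag}.png",im[:,:,::-1])
    return im,d,c
E
python3 - <<'E'
from h import *
snap("w_go");print(delta([0,0,0]))
print([(x["score"],x["extent"]) for x in recognise("wrist","go_gauge")])
E
```

```text
{'shift': array([ 338.2, -466.5,  238.7]), 'tooly': np.float64(69.0), 'toolx': np.float64(159.0), 'tcp': array([483. , 314.2, 238.7]), 'z': array([-0.001,  0.001, -1.   ]), 'f': array([-0.3,  0.9, -0.4]), 'gap': 87.9, 't': 2.625, 'j7': np.float64(0.59)}
[(0.68, [217.2, 96.3, 303.0, 186.6])]
```

View pics/w_go.png

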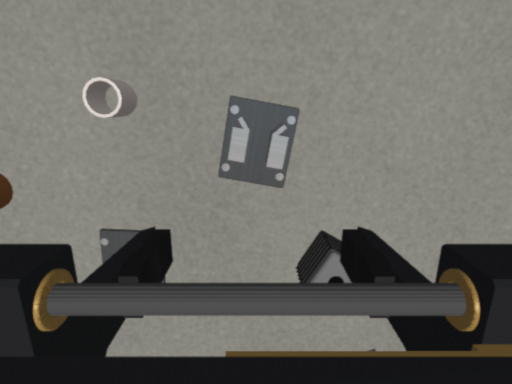

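```bash
cat >> h.py <<'E'
def ray(c,uv,z):
    K,R,t=c;uv=np.atleast_2d(np.array(uv,float));p=-R.T@t
    r=(np.c_[uv,np.ones(len(uv))]@np.linalg.inv(K).T)@R
    return p+r*((z-p[2])/r[:,2])[:,None]
E
cat > gauge.py <<'E'
from h import *
import sys
def gauge(tag,box):
    f=np.load(tag+".npz");c=(f["K"],f["R"],f["t"]);im=f["im"].astype(int)
    x0,y0,x1,y1=box
    bl=im[:,:,2]-im[:,:,0]
    m=np.zeros(im.shape[:2],np.uint8);m[y0:y1,x0:x1]=(bl[y0:y1,x0:x1]>-1)*255
    m=cv2.morphologyEx(m,cv2.MORPH_OPEN,np.ones((3,3)))
    cs,_=cv2.findContours(m,cv2.RETR_EXTERNAL,cv2.CHAIN_APPROX_NONE);ct=max(cs,key=cv2.contourArea)
    P=ray(c,ct[:,0,:],8)[:,:2]
    r=cv2.minAreaRect(P.astype(np.float32));print("plate",r)
    pm=np.zeros_like(m);cv2.drawContours(pm,[ct],-1,255,-1);pm=cv2.erode(pm,np.ones((3,3)))
    j=((im.sum(2)>360)&(pm>0)).astype(np.uint8)
    n,l,s,ce=cv2.connectedComponentsWithStats(j)
    big=sorted(range(1,n),key=lambda i:-s[i,4])[:6]
    for i in big:
        uv=np.argwhere(l==i)[:,::-1];Q=ray(c,uv,50)[:,:2];print(s[i],cv2.minAreaRect(Q.astype(np.float32)),"z8 centroid",ray(c,ce[i],8)[0].round(1))
    return c,im,m
if __name__=="__main__":
    b=[int(a) for a in sys.argv[2:6]];c,im,m=gauge(sys.argv[1],b)
    k=im[b[1]:b[3],b[0]:b[2],::-1].astype(np.uint8)
    cv2.imwrite("pics/%s_z.png"%sys.argv[1],np.hstack([cv2.resize(k,None,fx=4,fy=4,interpolation=cv2.INTER_CUBIC)]))
    print(np.median(im[b[1]:b[3],b[0]:b[2]].reshape(-1,3),0))
E
python3 gauge.py w_go 205 85 315 200
```

```text
plate ((459.84393310546875, 324.585693359375), (82.0862808227539, 97.8650894165039), 58.6689567565918)
[228 117  22  45 628] ((444.231201171875, 309.1271057128906), (18.283191680908203, 47.405982971191406), 58.703125) z8 centroid [450.4 303.8   8. ]
[266 125  23  44 616] ((466.566650390625, 345.74517822265625), (18.16374969482422, 47.16457748413086), 58.55557632446289) z8 centroid [475.3 344.8   8. ]
[230 105   9   9  64] ((413.0587463378906, 316.0712585449219), (8.451899528503418, 8.109099388122559), 68.98233795166016) z8 centroid [412.7 313.4   8. ]
[287 116   9   9  61] ((445.1221923828125, 368.2176208496094), (8.481682777404785, 8.326469421386719), 70.5553970336914) z8 centroid [448.2 371.9   8. ]
[133. 131. 124.]
```

View pics/w_go_z.png

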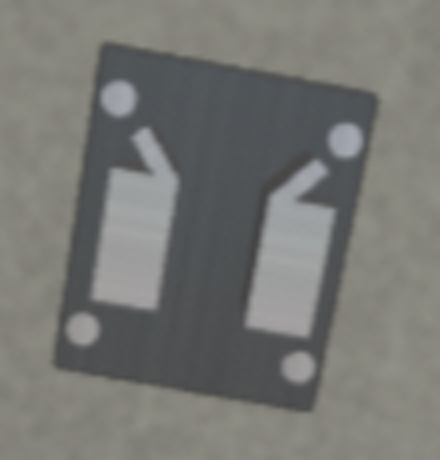

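Emit:
arm_command:
  series: [-43,-43,0,0,-86,-86,0,0,-128,-128,0,0,-160,-160,0,0,-172,-171,0,0,-172,-171,0,0,-172,-171,0,0]

```text
time_s: 3.55
tcp_pos: [581.6, 95.7, 238.3]
orientation: [-0.566, -3.088, -0.003]
wrist_force: [-0.2, -0.4, -0.6]
finger_gap: 87.9
```

```bash
python3 - <<'E'
from h import *
snap("w_ng");print(delta([0,0,0]))
print([(x["score"],x["extent"]) for x in recognise("wrist","nogo_gauge")])
E
python3 gauge.py w_ng 190 80 330 225
```

```text
{'shift': array([ 509.5, -296. ,  238.9]), 'tooly': np.float64(69.2), 'toolx': np.float64(159.2), 'tcp': array([581.7,  95.6, 238.3]), 'z': array([-0.001,  0.002, -1.   ]), 'f': array([ 0.1, -0.2, -0.4]), 'gap': 88.3, 't': 3.6, 'j7': np.float64(1.04)}
[(0.6, [222.0, 93.4, 296.3, 183.0]), (0.23, [0.1, 121.0, 135.6, 251.3])]
plate ((553.1647338867188, 106.0291748046875), (81.98072052001953, 97.94709777832031), 66.33185577392578)
[264 128  18  24 294] ((555.8338623046875, 124.52928924560547), (18.361305236816406, 24.557552337646484), 69.19990539550781) z8 centroid [563.5 123.7   8. ]
[231 126  17  24 288] ((541.0404663085938, 91.47979736328125), (17.352535247802734, 24.512338638305664), 68.7548599243164) z8 centroid [547.4  87.    8. ]
[282 107   9   9  66] ((532.85498046875, 147.9485626220703), (8.49008846282959, 8.130682945251465), 69.2098159790039) z8 centroid [535.1 151.4   8. ]
[224 104   9   9  64] ((508.404541015625, 92.11811828613281), (8.430063247680664, 8.087179183959961), 69.20846557617188) z8 centroid [507.6  88.6   8. ]
[140. 138. 130.]
```

View pics/w_ng.png

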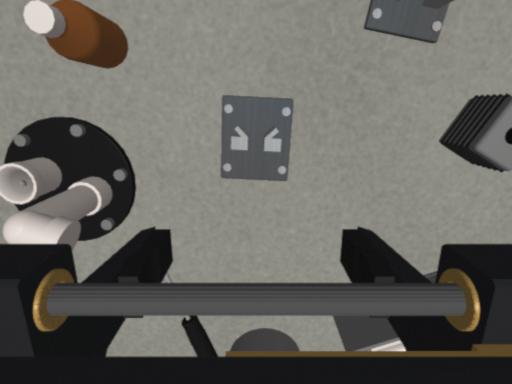

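View pics/w_ng_z.png

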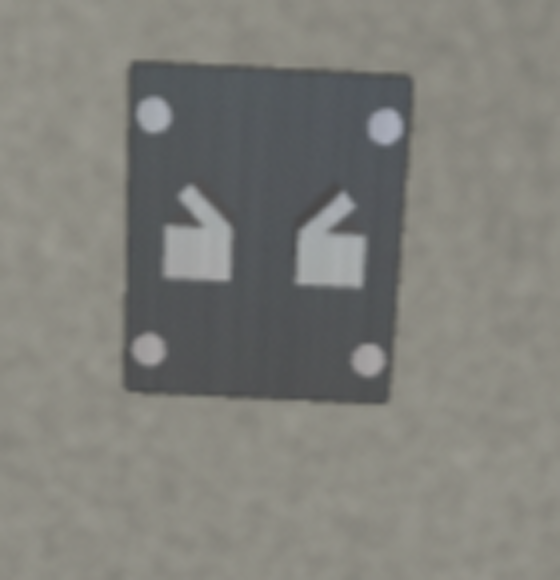

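Emit:
arm_command:
  series: [-13,-58,0,0,-26,-116,0,0,-39,-174,0,0,-50,-220,0,0,-55,-242,0,0,-55,-242,0,0,-55,-242,0,0]

```text
time_s: 4.53
tcp_pos: [547.8, -148.1, 237.9]
orientation: [-0.563, -3.089, -0.004]
wrist_force: [-0.1, -0.3, 0.7]
finger_gap: 88.1
```

```bash
python3 - <<'E'
from h import *
snap("w_port");print(delta([0,0,0]))
E
```

```text
{'shift': array([564.4, -54.8, 238.9]), 'tooly': np.float64(69.4), 'toolx': np.float64(159.4), 'tcp': array([ 547.8, -148. ,  237.9]), 'z': array([-0.001,  0.003, -1.   ]), 'f': array([0.1, 0.8, 0.1]), 'gap': 88.1, 't': 4.575, 'j7': np.float64(1.49)}
```

View pics/w_port.png

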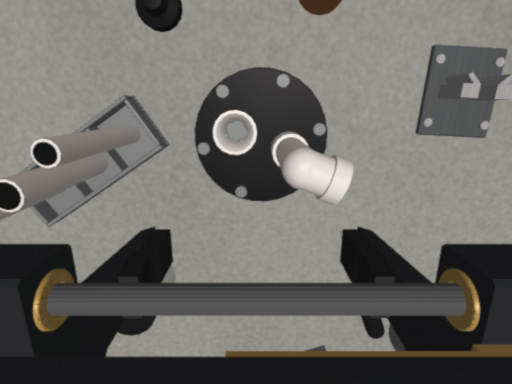

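```bash
python3 - <<'E'
from h import *
f=np.load("w_port.npz");c=(f["K"],f["R"],f["t"]);im=f["im"]
k=im[60:210,180:340,::-1];cv2.imwrite("pics/w_port_z.png",cv2.resize(k,None,fx=4,fy=4,interpolation=cv2.INTER_CUBIC))
g=im.sum(2)
# lid: dark blob
m=((im.max(2)<60)).astype(np.uint8)*255;m[:50]=0;m[215:]=0;m[:,:185]=0;m[:,345:]=0
cs,_=cv2.findContours(m,0,1);ct=max(cs,key=cv2.contourArea);hull=cv2.convexHull(ct)
P=ray(c,hull[:,0,:],12)[:,:2];print("lid",cv2.minEnclosingCircle(P.astype(np.float32)),cv2.fitEllipse(P.astype(np.float32)))
m=((g>330)).astype(np.uint8)*255;m[:100]=0;m[160:]=0;m[:,:205]=0;m[:,262:]=0
m=cv2.morphologyEx(m,cv2.MORPH_OPEN,np.ones((2,2)))
cs,_=cv2.findContours(m,0,cv2.CHAIN_APPROX_NONE);ct=max(cs,key=cv2.contourArea);print(cv2.boundingRect(ct))
P=ray(c,ct[:,0,:],60)[:,:2].astype(np.float32);print("port",cv2.minEnclosingCircle(P),cv2.fitEllipse(P))
# elbow direction
E
```

```text
lid ((519.37451171875, -131.57418823242188), 78.37494659423828) ((519.4160766601562, -131.56332397460938), (155.93701171875, 156.33416748046875), 138.47247314453125)
(213, 111, 45, 45)
port ((501.16680908203125, -153.37646484375), 23.501813888549805) ((501.1368408203125, -153.3572540283203), (45.623626708984375, 45.94389343261719), 11.780977249145508)
```

View pics/w_port_z.png

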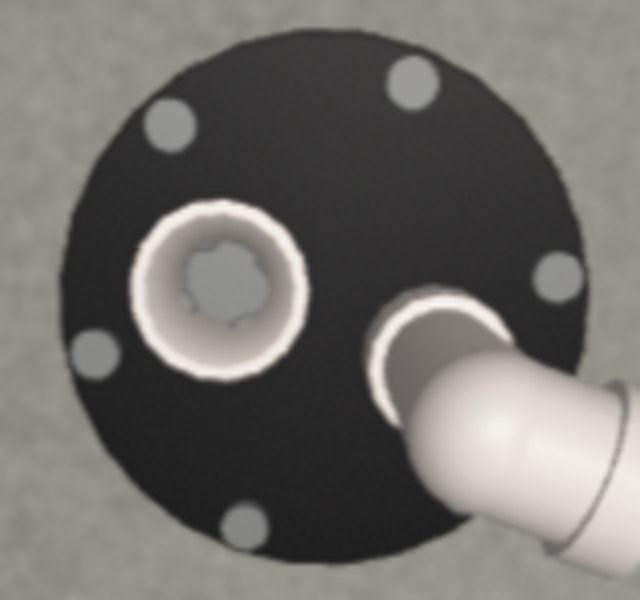

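```bash
python3 - <<'E'
from h import *
f=np.load("w_port.npz");c=(f["K"],f["R"],f["t"]);im=f["im"]
m=(im.max(2)<60).astype(np.uint8)
n,l,s,ce=cv2.connectedComponentsWithStats(m)
for i in range(1,n):
    if s[i,0]<80 and 130<s[i,1]<215 and s[i,4]>50: print(s[i],ce[i],ray(c,ce[i],165)[0],ray(c,ce[i],150)[0])
print(delta([395,-252,238],13))
E
```

```text
[ 34 143  22  22 379] [ 44.60422164 153.31398417] [ 459.91777401 -276.02622996  165.        ] [ 458.40961166 -286.47455389  150.        ]
[  0 183  20  26 425] [  8.31529412 196.22117647] [ 478.1771448  -317.90617316  165.        ] [ 477.92343641 -331.23172986  150.        ]
{'shift': array([ 106.4, -151.1,   -0.2]), 'tooly': np.float64(69.4), 'toolx': np.float64(159.4), 'tcp': array([ 547.8, -148. ,  237.9]), 'z': array([-0.001,  0.003, -1.   ]), 'f': array([0.1, 0.8, 0.1]), 'gap': 88.1, 't': 4.575, 'j7': np.float64(1.49), 'spin': np.float64(0.9842)}
```

Emit:
arm_command:
  series: [0,-52,0,0.17,0,-104,0,0.35,0,-156,0,0.52,0,-190,0,0.7,0,-205,0,0.86,0,-205,0,0.984,0,-205,0,0.984,0,-205,0,0.984]

```text
time_s: 5.58
tcp_pos: [476.4, -338.7, 237.4]
orientation: [-1.948, -2.461, -0.003]
wrist_force: [0.5, 0.6, 0.1]
finger_gap: 88.1
```

```bash
python3 - <<'E'
from h import *
snap("w_tray");print(delta([459.9,-276,238],13))
print([(x["score"],x["extent"]) for x in recognise("wrist","tube")])
E
```

```text
{'shift': array([65. , -1.5, -0.3]), 'tooly': np.float64(13.2), 'toolx': np.float64(103.2), 'tcp': array([ 476.2, -339. ,  237.5]), 'z': array([-0.001,  0.003, -1.   ]), 'f': array([0.1, 0.1, 0.4]), 'gap': 88.3, 't': 5.625, 'j7': np.float64(1.0), 'spin': np.float64(0.0038)}
[(0.85, [238.8, 97.4, 271.9, 126.9])]
```

View pics/w_tray.png

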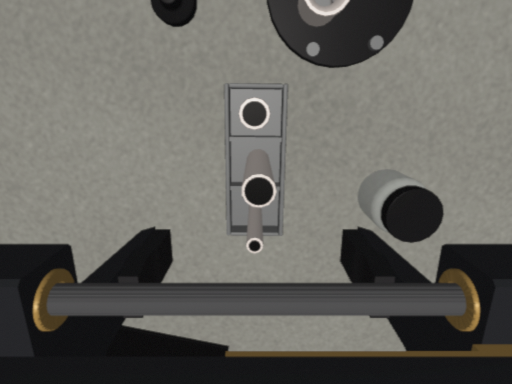

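```bash
python3 - <<'E'
from h import *
f=np.load("w_tray.npz");c=(f["K"],f["R"],f["t"]);im=f["im"];g=im.sum(2)
m=(im.max(2)<60).astype(np.uint8)
n,l,s,ce=cv2.connectedComponentsWithStats(m)
for i in range(1,n):
    if s[i,4]<1500 and 90<s[i,1]<255 and 200<s[i,0]<300 and s[i,4]>30: print(s[i],ce[i],[ray(c,ce[i],z)[0].round(1) for z in (165,150,125)])
m=((g>480)).astype(np.uint8)*255;m[:90]=0;m[135:]=0;m[:,:225]=0;m[:,285:]=0
cs,_=cv2.findContours(m,0,cv2.CHAIN_APPROX_NONE);ct=max(cs,key=cv2.contourArea)
P=ray(c,ct[:,0,:],165)[:,:2].astype(np.float32);print("tube",cv2.minEnclosingCircle(P),cv2.fitEllipse(P))
r=cv2.resize(im[75:260,210:300,::-1],None,fx=3,fy=3);cv2.imwrite("pics/w_tray_z.png",r)
E
```

```text
[244 103  21  22 374] [254.        113.4144385] [array([ 459.9, -276.4,  165. ]), array([ 459.9, -276.8,  150. ]), array([ 459.9, -277.4,  125. ])]
[245 178  27  26 552] [258.4076087  190.80253623] [array([ 475.7, -329.4,  165. ]), array([ 476.7, -333.4,  150. ]), array([ 478.5, -340.2,  125. ])]
[250 241  10  10  71] [254.32394366 245.54929577] [array([ 482.8, -372.9,  165. ]), array([ 484.3, -380. ,  150. ]), array([ 486.9, -391.7,  125. ])]
tube ((459.7708740234375, -276.29156494140625), 10.883780479431152) ((459.898681640625, -276.2808837890625), (20.839414596557617, 21.027690887451172), 101.76742553710938)
```

View pics/w_tray_z.png

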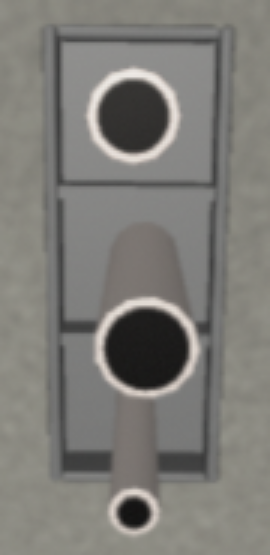

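Emit:
arm_command:
  series: [40,-1,0,0,64.6,-1.6,0,0,64.6,-1.6,20,0,64.6,-1.6,60,0,64.6,-1.6,100,0,64.6,-1.6,120,0,64.6,-1.6,127.5,0,64.6,-1.6,127.5,0,64.6,-1.6,127.5,0,64.6,-1.6,127.5,0]
  gripper: 60

```text
time_s: 6.92
tcp_pos: [460.2, -276.5, 111.0]
orientation: [-1.951, -2.461, -0.004]
wrist_force: [0.1, 0.5, -0.7]
finger_gap: 60.0
```

```bash
python3 - <<'E'
from h import *
print(delta([459.9,-276.4,110],13))
snap("w_g1")
E
```

```text
{'shift': array([ 0.2, -0.3,  1. ]), 'tooly': np.float64(13.2), 'toolx': np.float64(103.2), 'tcp': array([ 460.2, -276.5,  111. ]), 'z': array([ 0.001,  0.002, -1.   ]), 'f': array([ 0.1,  0.5, -0.7]), 'gap': 60.0, 't': 6.925, 'j7': np.float64(0.99), 'spin': np.float64(0.003)}
```

View pics/w_g1.png

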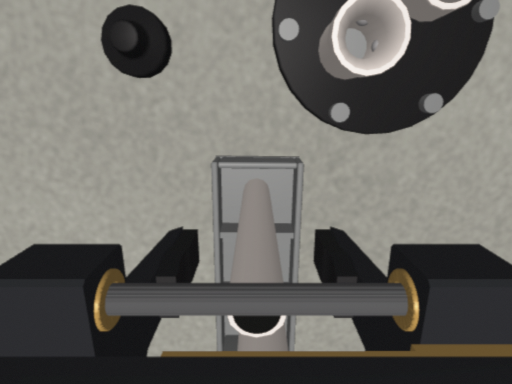

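Emit:
arm_command:
  series: [0,0,0,0,0,0,0,0,0,0,0,0,0,0,0,0,0,0,0,0,0,0,0,0]
  gripper: 0
  grip_force: 55

```text
time_s: 7.72
tcp_pos: [460.1, -276.5, 110.8]
orientation: [-1.951, -2.46, -0.003]
wrist_force: [-0.3, -0.6, -0.6]
finger_gap: 20.9
```

Emit:
arm_command:
  series: [0,0,-10,0,0,0,-40,0,0,0,-80,0,0,0,-115,0,0,0,-125,0,0,0,-125,0,0,0,-125,0]

```text
time_s: 8.6
tcp_pos: [459.4, -276.3, 234.5]
orientation: [-1.95, -2.459, -0.003]
wrist_force: [0.5, 0.3, -0.3]
finger_gap: 20.7
```

```bash
python3 - <<'E'
from h import *
print(delta([404.6,358.3,240],-31.3))
snap("w_g2")
E
```

```text
{'shift': array([630.3,  91.4,  -3.1]), 'tooly': np.float64(13.2), 'toolx': np.float64(103.2), 'tcp': array([ 459.4, -276.3,  234.5]), 'z': array([-0.002,  0.004, -1.   ]), 'f': array([ 0.5,  0.3, -0.3]), 'gap': 20.7, 't': 8.6, 'j7': np.float64(0.9), 'spin': np.float64(0.7763)}
```

View pics/w_g2.png

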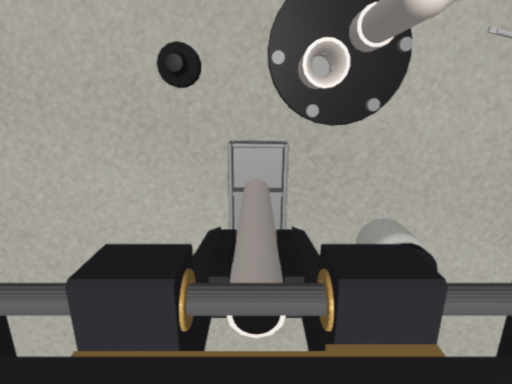

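Emit:
arm_command:
  series: [20,3,-20,0,60,9,-20,0.06,110,16,-20,0.13,165,24,-20,0.2,220,32,-20,0.27,275,40,-20,0.34,330,48,-20,0.41,385,56,-20,0.48,440,64,-20,0.55,495,72,-20,0.62,550,80,-20,0.69,595,86,-20,0.75,622,90,-20,0.776,630,91,-15,0.776,630,91,-5,0.776,630,91,0,0.776,630,91,0,0.776]

```text
time_s: 10.78
tcp_pos: [404.4, 356.4, 236.2]
orientation: [-2.736, -1.536, 0.002]
wrist_force: [1.2, -0.7, 0.2]
finger_gap: 20.6
```

```bash
python3 - <<'E'
from h import *
print(delta([404.6,358.3,124],-31.3))
snap("w_g3"); snap("side3","side"); snap("top3","top")
E
```

```text
{'shift': array([  1.7,  -0.5, 112.2]), 'tooly': np.float64(-31.4), 'toolx': np.float64(58.6), 'tcp': array([404.4, 356.4, 236.2]), 'z': array([-0.003,  0.002, -1.   ]), 'f': array([ 1.2, -0.7,  0.2]), 'gap': 20.6, 't': 10.775, 'j7': np.float64(-1.25), 'spin': np.float64(-0.0013)}
```

View pics/w_g3.png

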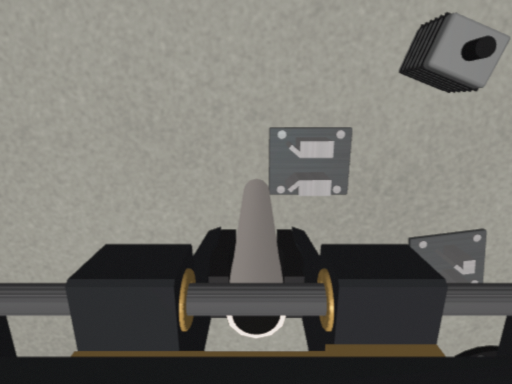

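View pics/side3.png

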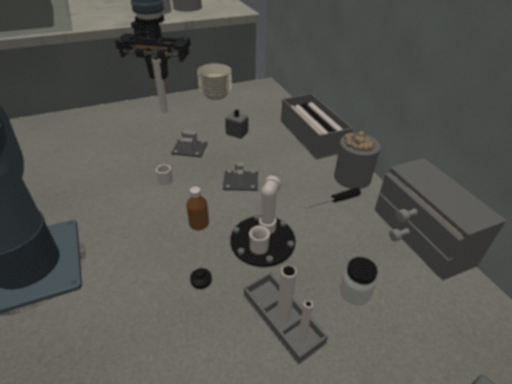

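Emit:
arm_command:
  series: [1.7,-0.5,30,0,1.7,-0.5,65,0,1.7,-0.5,95,0,1.7,-0.5,110,0,1.7,-0.5,112,0,1.7,-0.5,112,0,1.7,-0.5,112,0]

```text
time_s: 11.8
tcp_pos: [405.5, 360.2, 126.2]
orientation: [-2.734, -1.537, -0.004]
wrist_force: [-0.4, 0.3, -0.5]
finger_gap: 20.7
```

```bash
python3 - <<'E'
from h import *
print(delta([404.6,358.3,124],-31.3))
snap("w_g4")
f=np.load("w_g4.npz");c=(f["K"],f["R"],f["t"])
s=state()
e=s["tcp_pos"]+[0,0,-106]
print("expect tube end px",proj("wrist",e,c))
o=np.array([460.1,324.5]);u=np.array([.8545,-.5195]);w=np.array([.5195,.8545])
im=f["im"][:,:,::-1].copy()
for x,y,z in [(-18,12.5,50),(18,12.5,50),(-30,22.5,50),(-18,-12.5,50),(18,-12.5,50),(-30,-22.5,50),(-50,42,8),(50,42,8),(50,-42,8),(-50,-42,8)]:
    p=np.r_[o+x*u+y*w,z];q=proj("wrist",p,c);cv2.circle(im,tuple(int(round(a)) for a in q),2,(0,0,255),-1)
for a in np.arange(0,6.3,.1):
    q=proj("wrist",e+[11*np.cos(a),11*np.sin(a),0],c);im[int(q[1]),int(q[0])]=(0,255,0)
cv2.imwrite("pics/w_g4o.png",cv2.resize(im[60:260,180:460],None,fx=2.8,fy=2.8,interpolation=cv2.INTER_CUBIC))
E
```

```text
{'shift': array([-2.1,  0.2,  2.2]), 'tooly': np.float64(-31.3), 'toolx': np.float64(58.7), 'tcp': array([405.5, 360.2, 126.2]), 'z': array([-0.   ,  0.005, -1.   ]), 'f': array([-0.4,  0.3, -0.5]), 'gap': 20.7, 't': 11.8, 'j7': np.float64(-1.2), 'spin': np.float64(-0.0005)}
expect tube end px [256.52709401 190.63157217]
```

View pics/w_g4o.png

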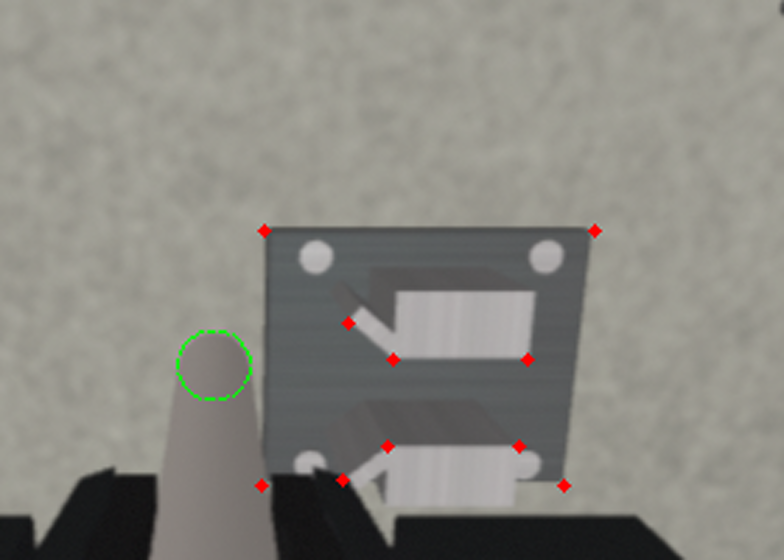

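Emit:
arm_command:
  series: [-2,0,2,0,-2,5,2,0,-2,12,2,0,-2,20,2,0,-2,25,2,0,-2,25,2,0,-2,25,2,0]

```text
time_s: 12.72
tcp_pos: [425.5, 345.5, 124.0]
orientation: [-2.734, -1.537, -0.003]
wrist_force: [0.1, -0.6, -1.3]
finger_gap: 21.1
```

```bash
cat > gv.py <<'E'
from h import *
import sys
G={"go":((460.1,324.5),-31.3,18,12.5,30,22.5),"ng":((553.3,105.9),-23.7,7,9,18,20)}
def loc(g,p):
    o,a,*_=G[g];a=np.radians(a);u=np.array([np.cos(a),np.sin(a)]);w=np.array([-u[1],u[0]]);d=np.array(p[:2])-o
    return np.array([d@u,d@w])
def view(g,tag,off=(0,0)):
    o,a,j,h,fx,fh=G[g];a=np.radians(a);u=np.array([np.cos(a),np.sin(a)]);w=np.array([-u[1],u[0]])
    snap(tag);f=np.load(tag+".npz");c=(f["K"],f["R"],f["t"]);s=state()
    R=toolR(s);e=s["tcp_pos"]+106*R[:,2]
    print("end in gauge",loc(g,e).round(1),"z",e[2].round(1),"tooly",np.degrees(np.arctan2(R[1,1],R[0,1])).round(1),"f",np.array(s["wrist_force"]).round(1),"F along/lat",(u@s["wrist_force"][:2]).round(1),(w@s["wrist_force"][:2]).round(1),s["time_s"])
    im=f["im"][:,:,::-1].copy()
    im=cv2.resize(im,None,fx=3,fy=3,interpolation=cv2.INTER_CUBIC)
    for x,y,z in [(-j,h,50),(j,h,50),(-fx,fh,50),(-j,-h,50),(j,-h,50),(-fx,-fh,50),(-50,42,8),(50,42,8),(50,-42,8),(-50,-42,8)]:
        p=np.r_[np.array(o)+x*u+y*w,z];q=3*proj("wrist",p,c)+1;cv2.circle(im,tuple(int(round(k)) for k in q),2,(0,0,255),-1)
    for t in np.arange(0,6.3,.1):
        q=3*proj("wrist",e+[11*np.cos(t),11*np.sin(t),0],c)+1;cv2.circle(im,tuple(int(round(k)) for k in q),1,(0,255,0),-1)
    cv2.imwrite(f"pics/{tag}o.png",im[240:800,400:1200])
if __name__=="__main__": view(sys.argv[1],sys.argv[2])
E
python3 gv.py go w_g5
```

```text
end in gauge [-40.9   0.5] z 18.0 tooly -31.3 f [ 0.4  0.2 -1.8] F along/lat 0.2 0.3 12.775
```

View pics/w_g5o.png

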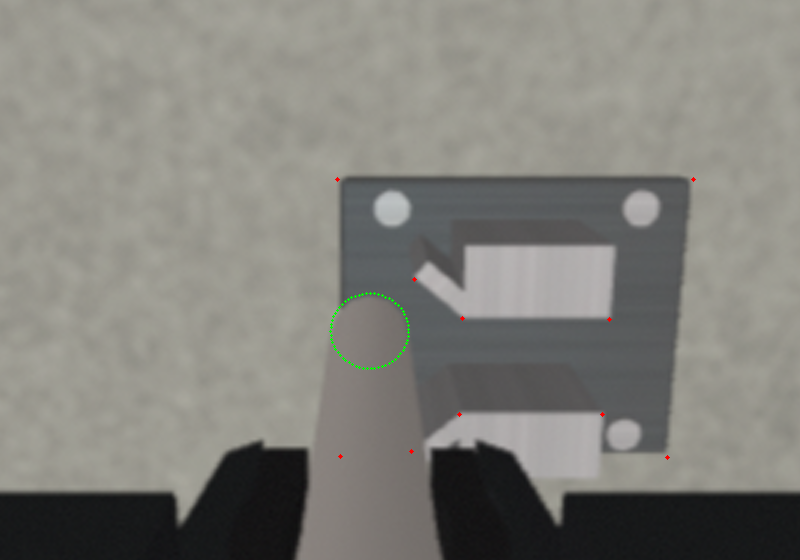

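Emit:
arm_command:
  series: [-0.3,5,0,0,-0.3,10,0,0,-0.3,15,0,0,-0.3,20,0,0,-0.3,25,0,0,-0.3,30,0,0,-0.3,35,0,0,-0.3,40,0,0,-0.3,41,0,0,-0.3,41,0,0]

```text
time_s: 14.02
tcp_pos: [460.3, 324.1, 123.8]
orientation: [-2.734, -1.537, -0.003]
wrist_force: [-0.3, -0.2, -0.9]
finger_gap: 20.9
```

```bash
python3 gv.py go w_g6
```

```text
end in gauge [-0.1  0.1] z 17.8 tooly -31.3 f [ 0.5 -0.3 -1.7] F along/lat 0.6 -0.0 14.075
```

View pics/w_g6o.png

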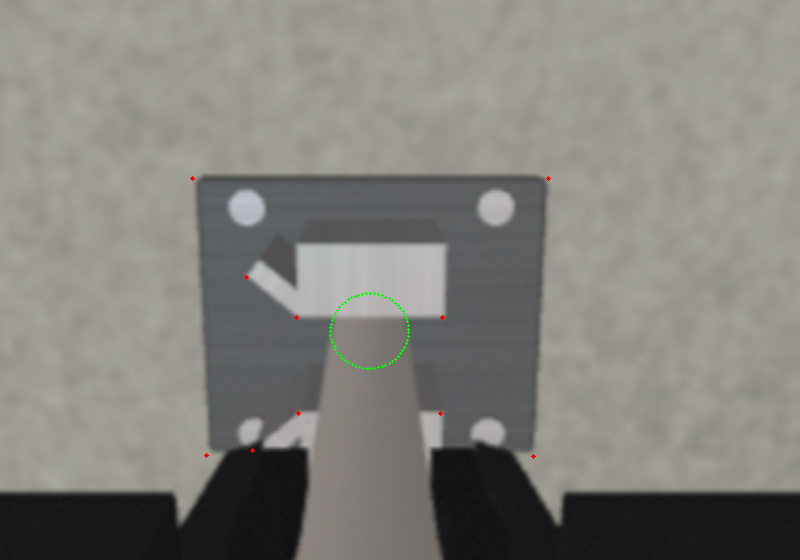

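Emit:
arm_command:
  series: [0,6,0,0,0,12,0,0,0,18,0,0,0,24,0,0,0,30,0,0,0,36,0,0,0,42,0,0,0,46,0,0,0,50,0,0,0,50,0,0,0,50,0,0]

```text
time_s: 15.45
tcp_pos: [502.7, 298.3, 123.6]
orientation: [-2.733, -1.538, -0.002]
wrist_force: [0.7, 0.1, -0.9]
finger_gap: 20.9
```

```bash
python3 gv.py go w_g7; python3 - <<'E'
from h import *
o=np.array([553.3,105.9]);a=np.radians(-23.7);u=np.array([np.cos(a),np.sin(a)])
p=o-40*u; print(p,delta([p[0],p[1],185],-23.7))
E
```

```text
end in gauge [49.5  0.2] z 17.6 tooly -31.3 f [-0.3  0.4 -0.2] F along/lat -0.4 0.2 15.5
[516.67349627 121.97791107] {'shift': array([-143.3,  103.3,  -62.4]), 'tooly': np.float64(-31.3), 'toolx': np.float64(58.7), 'tcp': array([502.7, 298.4, 123.6]), 'z': array([-0.001,  0.005, -1.   ]), 'f': array([-0.3,  0.4, -0.2]), 'gap': 21.0, 't': 15.5, 'j7': np.float64(-1.0), 'spin': np.float64(-0.1322)}
```

View pics/w_g7o.png

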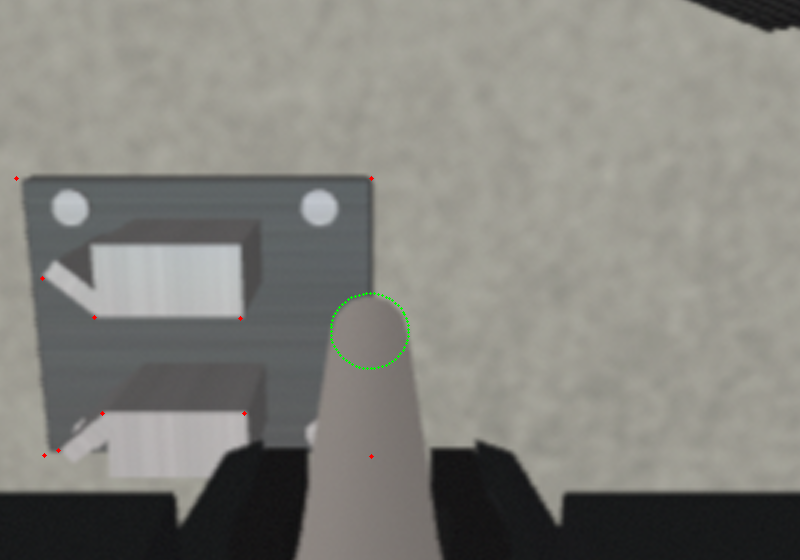

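Emit:
arm_command:
  series: [0,0,-20,0,0,0,-50,0,-5,4,-65,0,-35,25,-65,-0.03,-70,50,-65,-0.07,-105,76,-65,-0.1,-130,94,-65,-0.13,-143.3,103.3,-62,-0.132,-143.3,103.3,-62,-0.132,-143.3,103.3,-50,-0.132,-143.3,103.3,-30,-0.132,-143.3,103.3,-12,-0.132,-143.3,103.3,-2,-0.132,-143.3,103.3,0,-0.132,-143.3,103.3,0,-0.132,-143.3,103.3,0,-0.132]

```text
time_s: 17.5
tcp_pos: [517.0, 122.5, 123.2]
orientation: [-2.626, -1.715, -0.005]
wrist_force: [-0.5, 0.2, -0.9]
finger_gap: 20.9
```

```bash
python3 gv.py ng w_n1
```

```text
end in gauge [-40.1   1.1] z 17.2 tooly -23.7 f [ 0.3  0.2 -1. ] F along/lat 0.2 0.3 17.55
```

View pics/w_n1o.png

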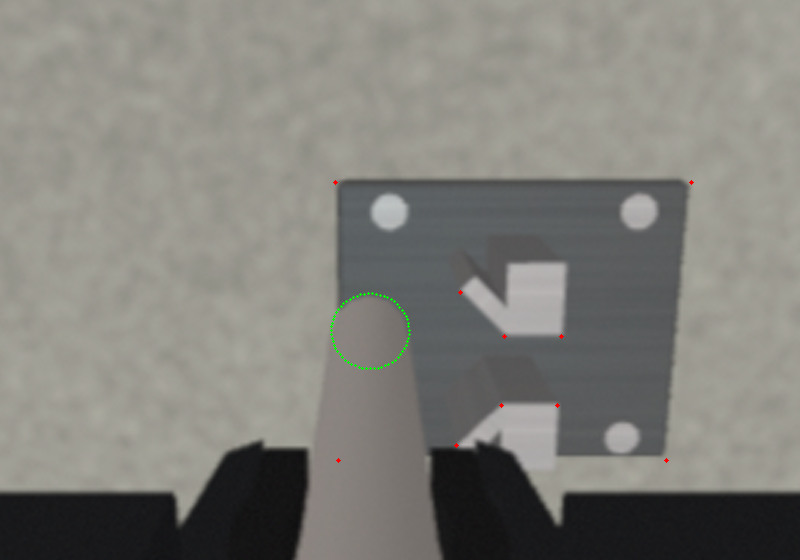

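Emit:
arm_command:
  series: [-1,5,0,0,-1,10,0,0,-1,15,0,0,-1,20,0,0,-1,23,0,0,-1,23,0,0,-1,23,0,0]

```text
time_s: 18.42
tcp_pos: [537.5, 112.4, 123.1]
orientation: [-2.626, -1.715, -0.004]
wrist_force: [0.2, -1.3, -0.8]
finger_gap: 21.1
```

```bash
python3 gv.py ng w_n2
```

```text
end in gauge [-17.4   0.1] z 17.1 tooly -23.7 f [ 0.5  0.2 -1.7] F along/lat 0.4 0.4 18.475
```

View pics/w_n2o.png

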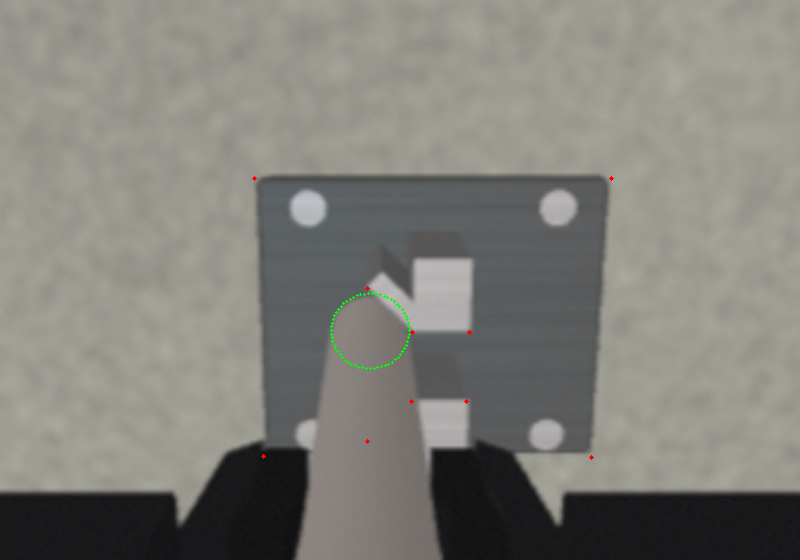

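Not yet touching; approach in 1 mm steps.

Emit:
arm_command:
  series: [0,1,0,0,0,2,0,0,0,3,0,0,0,3.5,0,0,0,3.5,0,0]

```text
time_s: 19.1
tcp_pos: [540.7, 110.9, 123.0]
orientation: [-2.626, -1.715, -0.004]
wrist_force: [0.2, -0.9, -0.4]
finger_gap: 21.0
```

```bash
cat > fs.py <<'E'
from gv import *
s=state();o,a,*_=G["ng"];a=np.radians(a);u=np.array([np.cos(a),np.sin(a)]);w=np.array([-u[1],u[0]])
R=toolR(s);print(loc("ng",s["tcp_pos"]).round(2),s["tcp_pos"].round(1),"F",(u@s["wrist_force"][:2]).round(1),(w@s["wrist_force"][:2]).round(1),s["wrist_force"].round(1),"M",np.round(s["moment"],2),R[:,2].round(4),s["finger_gap"],s["time_s"])
E
python3 fs.py
```

```text
[-13.58  -0.45] [540.7 110.9 123. ] F 0.5 -0.8 [ 0.2 -0.9 -0.4] M [-0.07  0.09  0.07] [-4.0e-04  5.8e-03 -1.0e+00] 21.033301620594752 19.1
```

Emit:
arm_command:
  series: [0,0.5,0,0,0,1,0,0,0,1.5,0,0,0,1.5,0,0]

```text
time_s: 19.6
tcp_pos: [541.8, 110.6, 123.0]
orientation: [-2.626, -1.715, -0.004]
wrist_force: [-1.0, 2.1, 0.3]
finger_gap: 21.2
```

```bash
python3 fs.py
```

```text
[-12.41  -0.32] [541.8 110.6 123. ] F -1.8 1.5 [-1.   2.1  0.3] M [ 0.27  0.48 -0.01] [-0.001   0.0061 -1.    ] 21.24335921032051 19.6
```

Emit:
arm_command:
  series: [0.3,0.5,0,0,0.4,1,0,0,0.4,1,0,0,0.4,1,0,0]

```text
time_s: 20.1
tcp_pos: [542.5, 110.7, 122.9]
orientation: [-2.625, -1.715, -0.003]
wrist_force: [-3.2, 2.0, 0.8]
finger_gap: 20.8
```

```bash
python3 fs.py
```

```text
[-11.85   0.04] [542.5 110.7 122.9] F -3.8 0.6 [-3.2  2.   0.8] M [ 0.3   0.94 -0.02] [-0.0018  0.0062 -1.    ] 20.772226078392404 20.1
```

Emit:
arm_command:
  series: [0.1,0.7,0,0,0.1,1.3,0,0,0.1,1.3,0,0,0.1,1.3,0,0,0.1,1.3,0,0,0.1,1.3,0,0]

```text
time_s: 20.85
tcp_pos: [542.9, 110.6, 122.8]
orientation: [-2.624, -1.715, -0.001]
wrist_force: [-3.9, 1.4, 3.5]
finger_gap: 20.7
```

```bash
python3 fs.py;python3 gv.py ng w_n3
```

```text
[-11.36   0.1 ] [542.9 110.6 122.8] F -4.1 -0.3 [-3.9  1.4  3.5] M [0.48 1.53 0.01] [-0.0034  0.0064 -1.    ] 20.745374492371546 20.85
end in gauge [-12.    0.6] z 16.8 tooly -23.7 f [-5.5  2.2  2.4] F along/lat -5.9 -0.2 20.9
```

View pics/w_n3o.png

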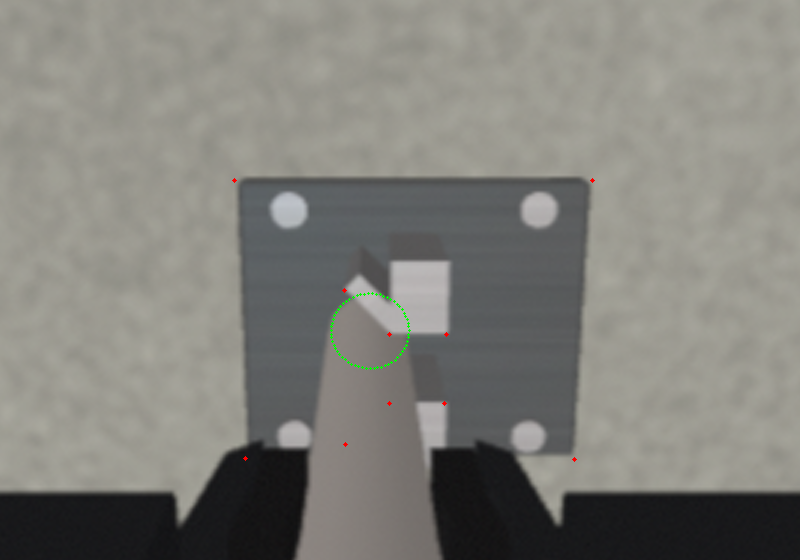

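Emit:
arm_command:
  series: [0,1.2,0,0,0,1.2,0,0,0,1.2,0,0,0,1.2,0,0,0,1.2,0,0]

```text
time_s: 21.52
tcp_pos: [543.2, 110.5, 122.7]
orientation: [-2.622, -1.714, 0.001]
wrist_force: [-6.1, 2.1, 5.1]
finger_gap: 20.5
```

```bash
python3 fs.py
```

```text
[-11.12   0.12] [543.2 110.5 122.7] F -6.5 -0.5 [-6.1  2.1  5.1] M [0.53 1.67 0.02] [-0.0053  0.0068 -1.    ] 20.481578132759484 21.525
```

Emit:
arm_command:
  series: [0,-5,0,0,0,-15,0,0,0,-28,0,0,0,-30,0,0,0,-30,-20,0,0,-30,-60,0,0,-30,-100,0,0,-30,-115,0,0,-30,-115,0,0,-30,-115,0]

```text
time_s: 22.78
tcp_pos: [515.4, 121.6, 236.4]
orientation: [-2.622, -1.714, 0.005]
wrist_force: [0.2, 0.5, 0.4]
finger_gap: 21.0
```

```bash
python3 gv.py ng w_n4;  python3 - <<'E'
from h import *
p=(501.1,-153.4)
print(delta([p[0],p[1],240],-40))
snap("side4","side")
E
```

```text
end in gauge [-42.1  -0.7] z 130.4 tooly -23.7 f [ 0.8  0.5 -0.4] F along/lat 0.5 0.8 22.825
{'shift': array([-257.5,   97.2,   -5.1]), 'tooly': np.float64(-23.7), 'toolx': np.float64(66.3), 'tcp': array([515.3, 121.5, 236.4]), 'z': array([-0.008,  0.006, -1.   ]), 'f': array([ 0.8,  0.5, -0.4]), 'gap': 20.9, 't': 22.825, 'j7': np.float64(-0.62), 'spin': np.float64(0.2853)}
```

View pics/w_n4.png

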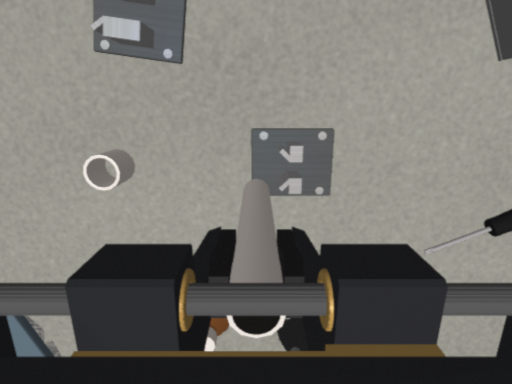

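View pics/side4.png

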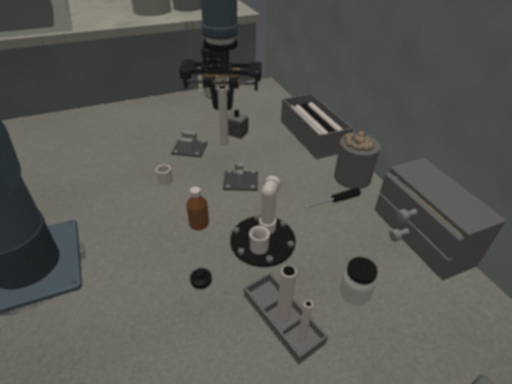

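Emit:
arm_command:
  series: [0,0,-25,0,-10,-10,-40,0,-50,-10,-40,0,-100,10,-40,0.06,-150,30,-40,0.12,-200,60,-40,0.18,-235,85,-40,0.24,-252,95,-40,0.285,-257.5,97.2,-40,0.285,-257.5,97.2,-40,0.285,-257.5,97.2,-20,0.285,-257.5,97.2,0,0.285,-257.5,97.2,15,0.285,-257.5,97.2,20,0.285,-257.5,97.2,20,0.285,-257.5,97.2,20,0.285]

```text
time_s: 24.88
tcp_pos: [501.5, -153.3, 215.6]
orientation: [-2.84, -1.325, 0.006]
wrist_force: [0.2, 0.4, -0.8]
finger_gap: 20.9
```

```bash
cat > pv.py <<'E'
from h import *
import sys
P=np.array([501.1,-153.4])
def view(tag):
    snap(tag);f=np.load(tag+".npz");c=(f["K"],f["R"],f["t"]);s=state();R=toolR(s);e=s["tcp_pos"]+106*R[:,2]
    d=R.T@(np.r_[P,e[2]]-e)
    print("end",e.round(1),"to port in tool axes",d.round(2),"z",R[:,2].round(4),"f",np.round(s["wrist_force"],1),"tooly",np.degrees(np.arctan2(R[1,1],R[0,1])).round(1),s["finger_gap"].round(1),s["time_s"],s["tcp_pos"].round(1))
    im=cv2.resize(f["im"][:,:,::-1],None,fx=3,fy=3,interpolation=cv2.INTER_CUBIC)
    for p,r,z,col in [(P,23,60,(0,0,255)),(P,20,60,(0,160,255)),(e[:2],11,e[2],(0,255,0)),(np.array([519.4,-131.6]),80,12,(255,0,0))]:
        for t in np.arange(0,6.3,.05):
            q=3*proj("wrist",[p[0]+r*np.cos(t),p[1]+r*np.sin(t),z],c)+1;cv2.circle(im,tuple(int(round(k)) for k in q),1,col,-1)
    cv2.imwrite(f"pics/{tag}o.png",im[200:800,400:1200])
if __name__=="__main__": view(sys.argv[1])
E
python3 pv.py w_p1
```

```text
Traceback (most recent call last):
  File "pv.py", line 13, in <module>
    if __name__=="__main__": view(sys.argv[1])
                             ~~~~^^^^^^^^^^^^^
  File "pv.py", line 7, in view
    print("end",e.round(1),"to port in tool axes",d.round(2),"z",R[:,2].round(4),"f",np.round(s["wrist_force"],1),"tooly",np.degrees(np.arctan2(R[1,1],R[0,1])).round(1),s["finger_gap"].round(1),s["time_s"],s["tcp_pos"].round(1))
                                                                                                                                                                         ^^^^^^^^^^^^^^^^^^^^^
AttributeError: 'float' object has no attribute 'round'
```

```bash
sed -i 's/s\["finger_gap"\].round(1)/s["finger_gap"]/' pv.py; python3 pv.py w_p1
```

```text
end [ 500.7 -152.7  109.5] to port in tool axes [-0.25  0.79 -0.01] z [-0.0068  0.0058 -1.    ] f [0.7 0.4 0.2] tooly -40.0 20.729618552542316 24.975 [ 501.4 -153.3  215.5]
```

View pics/w_p1o.png

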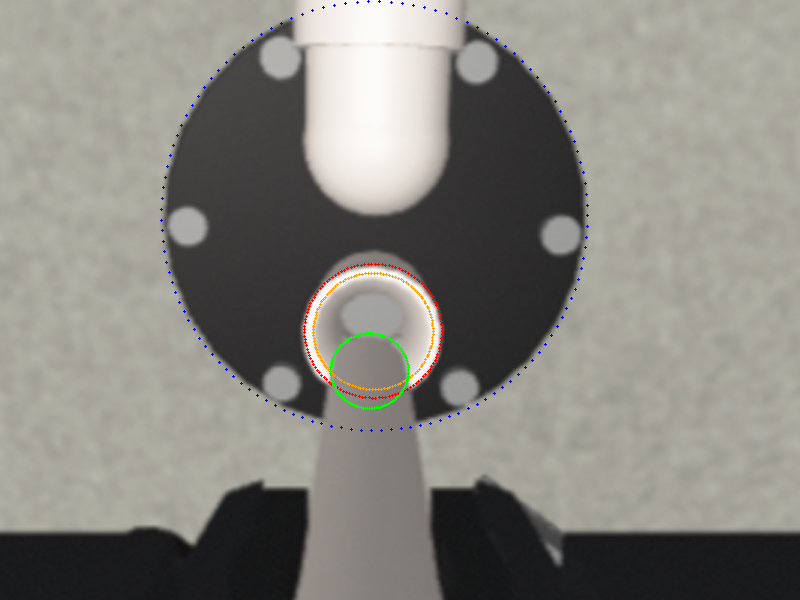

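Emit:
arm_command:
  series: [-0.2,0.8,10,0,-0.2,0.8,25,0,-0.2,0.8,38,0,-0.2,0.8,45,0,-0.2,0.8,45,0,-0.2,0.8,45,0]

```text
time_s: 25.72
tcp_pos: [501.8, -153.8, 170.8]
orientation: [-2.84, -1.325, 0.005]
wrist_force: [0.5, 0.1, -0.8]
finger_gap: 20.8
```

```bash
python3 pv.py w_p2
```

```text
end [ 501.3 -153.3   64.9] to port in tool axes [-0.21 -0.04  0.  ] z [-0.006   0.0056 -1.    ] f [ 0.3 -0.1 -0.7] tooly -40.0 20.905453343901655 25.775 [ 501.9 -153.9  170.9]
```

View pics/w_p2o.png

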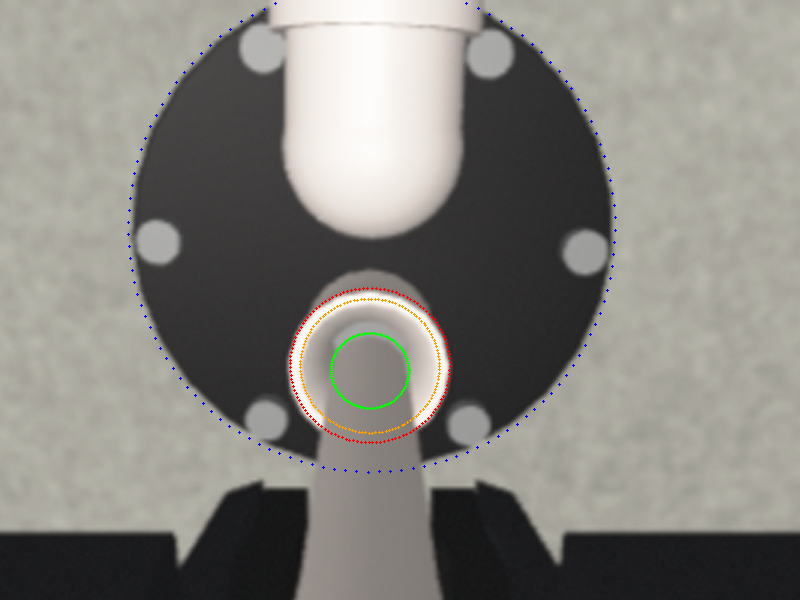

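Emit:
arm_command:
  series: [-0.2,0,6,0,-0.2,0,12,0,-0.2,0,18,0,-0.2,0,22,0,-0.2,0,26,0,-0.2,0,26,0,-0.2,0,26,0]

```text
time_s: 26.65
tcp_pos: [501.7, -153.9, 145.0]
orientation: [-2.84, -1.325, 0.004]
wrist_force: [-0.2, 0.4, -0.9]
finger_gap: 20.7
```

```bash
python3 pv.py w_p3
```

```text
end [ 501.2 -153.3   39.1] to port in tool axes [-0.08 -0.01  0.  ] z [-0.0056  0.0055 -1.    ] f [-0.5 -0.  -1. ] tooly -40.0 20.60013973187127 26.7 [ 501.8 -153.9  145.1]
```

Emit:
arm_command:
  series: [0,0,3,0,0,0,6,0,0,0,9,0,0,0,12,0,0,0,15,0,0,0,18,0,0,0,21,0,0,0,21,0]

```text
time_s: 27.7
tcp_pos: [501.4, -153.8, 123.5]
orientation: [-2.84, -1.325, 0.005]
wrist_force: [0.5, 0.6, -2.6]
finger_gap: 21.0
```

```bash
python3 pv.py w_p4
```

```text
end [ 500.7 -153.2   17.5] to port in tool axes [ 0.09  0.48 -0.  ] z [-0.0063  0.0054 -1.    ] f [ 0.3 -1.  -4.3] tooly -40.0 20.648424870349213 27.75 [ 501.3 -153.7  123.5]
```

Emit:
arm_command:
  series: [0,0,1,0,0,0,2,0,0,0,3,0,0,0,3,0,0,0,3,0]

```text
time_s: 28.38
tcp_pos: [501.8, -153.9, 121.8]
orientation: [-2.84, -1.325, 0.004]
wrist_force: [-3.7, 0.8, 13.8]
finger_gap: 20.8
```

```bash
python3 pv.py w_p5
```

```text
end [ 501.3 -153.3   15.8] to port in tool axes [-0.21 -0.05  0.  ] z [-0.0052  0.0058 -1.    ] f [-2.6  1.1 14.6] tooly -40.0 21.075356400871797 28.425 [ 501.8 -153.9  121.8]
```

View pics/w_p5o.png

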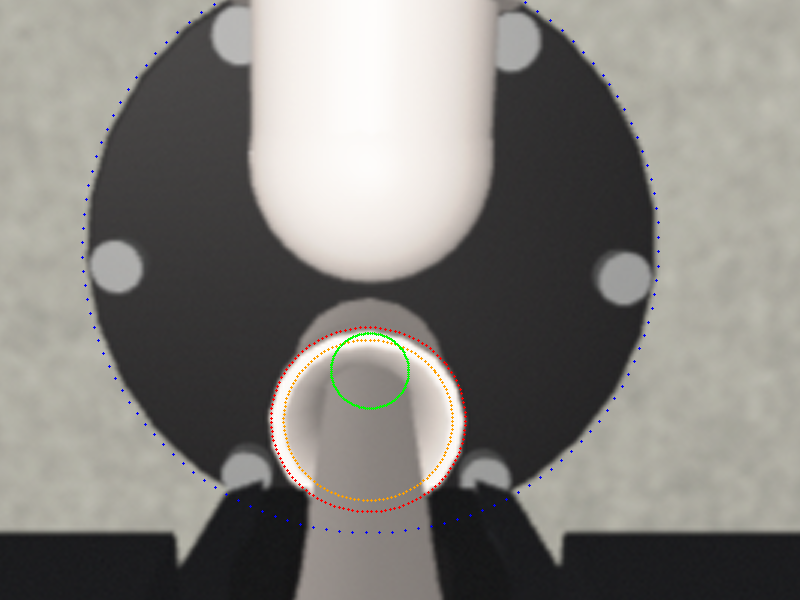

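Emit:
arm_command:
  series: [0,0,2,0,0,0,3,0,0,0,3,0,0,0,3,0]

```text
time_s: 28.92
tcp_pos: [502.5, -154.1, 121.6]
orientation: [-2.84, -1.324, 0.0]
wrist_force: [-7.8, 2.0, 32.8]
finger_gap: 20.7
```

```bash
python3 - <<'E'
from h import *
snap("side6","side");f=np.load("side6.npz");c=(f["K"],f["R"],f["t"])
im=cv2.resize(f["im"][:,:,::-1],None,fx=3,fy=3,interpolation=cv2.INTER_CUBIC)
for z in (60,176):
  for t in np.arange(0,6.3,.1):
    r=11 if z>100 else 23
    q=3*proj("side",[501.1+r*np.cos(t),-153.4+r*np.sin(t),z],c)+1;cv2.circle(im,tuple(int(round(k)) for k in q),1,(0,0,255),-1)
q=(3*proj("side",[501,-153,120],c)).astype(int);x0=max(0,q[0]-300);y0=max(0,q[1]-250)
cv2.imwrite("pics/side6o.png",im[y0:y0+500,x0:x0+600])
print(state()["tcp_pos"],state()["wrist_force"])
E
```

```text
[ 502.47115901 -154.08237252  121.59642462] [-8.05698571  2.41543675 32.60718027]
```

View pics/side6o.png

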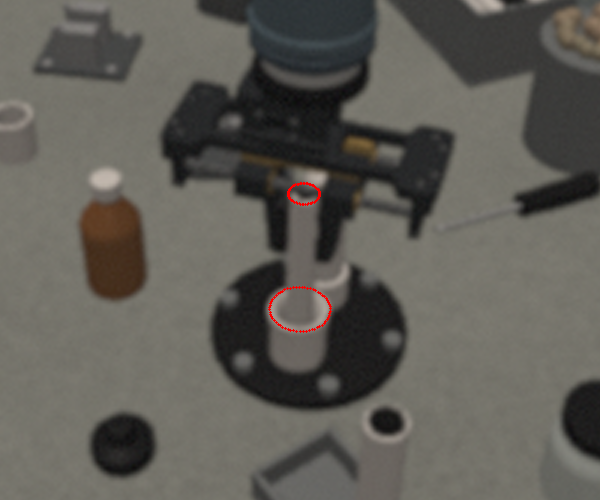

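Emit:
arm_command:
  series: [0,0,0,0,0,0,0,0,0,0,0,0]

```text
time_s: 29.35
tcp_pos: [502.2, -154.0, 121.8]
orientation: [-2.839, -1.323, 0.001]
wrist_force: [-3.4, 0.6, 8.8]
finger_gap: 20.9
```

Emit:
arm_command:
  series: [0,0,0,0,0,0,0,0,0,0,0,0,0,0,0,0,0,0,0,0]
  gripper: 50

```text
time_s: 29.98
tcp_pos: [502.2, -154.0, 121.7]
orientation: [-2.84, -1.324, 0.001]
wrist_force: [0.6, -0.2, -0.3]
finger_gap: 50.2
```

Emit:
arm_command:
  series: [0,0,-10,0,0,0,-40,0,0,0,-80,0,0,0,-120,0,0,0,-140,0,0,0,-150,0,0,0,-150,0,0,0,-150,0]

```text
time_s: 30.98
tcp_pos: [502.3, -154.9, 270.9]
orientation: [-2.839, -1.323, 0.003]
wrist_force: [-0.2, 0.0, -0.3]
finger_gap: 49.8
```

```bash
python3 - <<'E'
from h import *
print(delta([440,-200,272],-40))
for n in ("wrist","side","top"): snap(n+"7",n)
f=np.load("side7.npz");c=(f["K"],f["R"],f["t"])
im=cv2.resize(f["im"][:,:,::-1],None,fx=3,fy=3,interpolation=cv2.INTER_CUBIC)
for z in (60,176):
  for t in np.arange(0,6.3,.1):
    r=11 if z>100 else 23
    q=3*proj("side",[501.1+r*np.cos(t),-153.4+r*np.sin(t),z],c)+1;cv2.circle(im,tuple(int(round(k)) for k in q),1,(0,0,255),-1)
q=(3*proj("side",[501,-153,120],c)).astype(int);x0=max(0,q[0]-300);y0=max(0,q[1]-250)
cv2.imwrite("pics/side7o.png",im[y0:y0+500,x0:x0+600])
E
```

```text
{'shift': array([-74.6, -18.7,  -1.1]), 'tooly': np.float64(-40.0), 'toolx': np.float64(50.0), 'tcp': array([ 502.3, -154.9,  270.9]), 'z': array([-0.006,  0.008, -1.   ]), 'f': array([-0.2,  0. , -0.3]), 'gap': 49.8, 't': 30.975, 'j7': np.float64(-0.32), 'spin': np.float64(-0.0003)}
```

View pics/side7o.png

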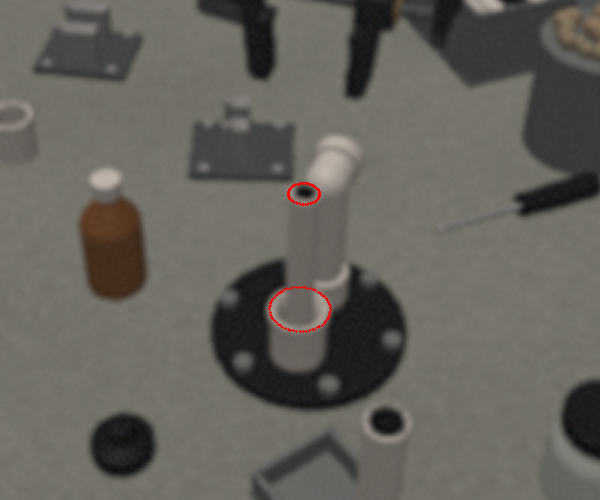

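View pics/wrist7.png

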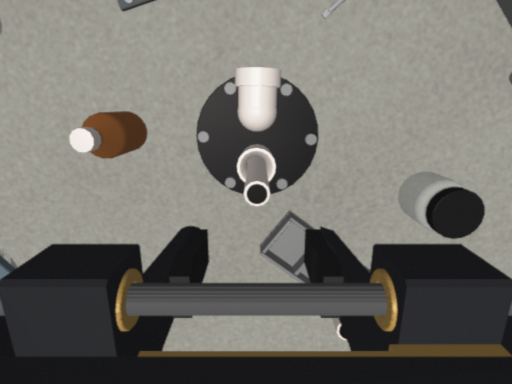

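View pics/side7.png

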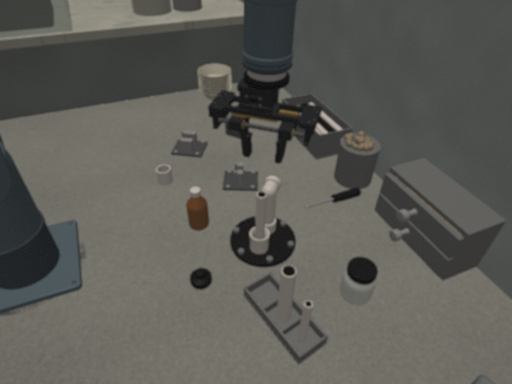

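```bash
python3 -c "
from h import *
print(close_job(), state()['time_s'])"
```

```text
the job is handed in; nothing more can be done
the job is handed in; nothing more can be done
```

The tube was gauged, pushed home in the filter-lid port and released, and I handed the job in at about 31 s of the 72 s allowed. No verdict is reported.

- **Go gauge:** the tube went all the way through from the flared side, upright and low, ending about 49 mm past the origin. The sideways force read at the three stops along the pass stayed under 1 N.
- **No-go gauge:** the gap stopped the tube with its axis at about x = -12 mm. I pressed it gently, at about 6 N along the gap, and held it there for over 0.5 s. The highest force I read was about 6.5 N, far below the 30 N limit.
- **Port:** I pushed the tube past the spring grip until it stopped. Pressing down to 33 N moved it only 0.2 mm further, and its lower end measured 15.8 mm against the seat at 16 mm.

After releasing and lifting clear, the side view showed the top of the tube where a seated tube should be, 176 mm above the bench. The wrist force read close to zero, and by eye the other tubes and loose things in view had not moved.

No check failed. The only disagreement was an offset of about 1 mm between the camera estimate and the actual contact position at the no-go gauge.

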